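Hook the tool-rest bracket into the slotted upright and press it down until it locks

ROBOT

A 6-joint arm with a two-finger parallel gripper is mounted at the origin on the work surface. World frame = base frame: x ahead of the robot, y to its left, z up, the work surface at z = 0. Lengths are in m, angles in rad, forces in N, time in s.
With the tool pointing down it reaches from about 0.35 to 0.975 m from the base axis. Payload 4.9 kg.
Tool frame: the origin (TCP) lies at the very end of the fingers, on their centre line; the grasp point (between the pads) lies 19 mm behind it (manip.tcp_to_grasp is the distance from the TCP to the grasp point, in m); z points along the fingers, y is the direction in which the jaws open and shut (so a half turn about z gives the same grasp; the last joint's range is limited). The gripper opens to 85 mm and grips with 20 to 120 N. Pads are 22 mm wide; open, the fingers measure 114 mm over their backs; the gripper's body (76 mm by 85 mm) begins 54 mm behind the grasp point. The pads swing forward as they close: fully open they stand 13 mm farther back than shut.
Start: joints at [-1.25, 0.053, 1.613, -0, 1.476, -0.119], TCP at [0.266, -0.566, 0.231] pointing down, gripper open.
Joint ranges: [-3.01, 3.01], [-1.01, 2.22], [0.06, 2.58], [-1.02, 4.17], [0.09, 2.62], [-3.14, 3.14]. Speed limits (rad/s): [2.57, 2.57, 3.14, 3.14, 3.14, 3.14].

INTERFACE

Orientations are given as a unit quaternion [w, x, y, z].
In Python, from plant import sensors, cams, job, finder, manip gives the robot as it stands.
- The arm moves only by the shell command python3 -m pendant 'ROWS'. ROWS is JSON, a list of rows, each an object of numbers: "wx", "wy", "wz": the turn, a rotation vector about the tool's x, y, z in degrees; "dx", "dy", "dz": the shift along the tool's x, y, z in m; "hand": the gripper's target within -1 to 1 (fully open at 1, half-way at 0, shut at -1). A call has 1 to 20 rows; each row is the pose to reach, as a shift and turn from the pose commanded when the call began, along the tool's axes at that moment; what a row does not reach only later rows make up. A row lasts 1/12 s, in which the tool goes at most 41.7 mm and 7.16 degrees, less where a joint would pass 70% of its speed; a pose out of reach is approached as far as the arm can. A call with a gripper value outside its range is refused whole. The fingers move at their own pace and stop on an object; the grip force is fixed at half the most. Time passes only in rows, so rows that repeat a pose let the fingers close. It gives the time, the measured TCP pose, the force and the opening at its end, in the units of the state.
- sensors.state(): the state, without advancing time (a new reading comes with each control period).
- cams.grab_frame(name): name is "scene" or "top" or "wrist"; returns (picture, depth): 480x640x3 uint8, red, green, blue; 480x640 float32, m along the optical axis (not along the pixel's ray), 0 where there is no reading.
- cams.calibration(name): a dict with "fov_y" (degrees; the focal length in pixels is half the picture's height over the tangent of half this angle, whatever the lens; pixels are square), "cx", "cy" (the principal point, pixels), "k1" (the pictures are not rectified: a ray, as slopes to the right and down, at radius r is drawn at 1 + k1 r^2 times it, then the intrinsics apply), "pose" (4x4, takes a point from camera to world coordinates); the wrist camera has in their place "hand_eye" (4x4, takes a point from camera to tool coordinates, whose origin is the TCP and whose axes are the flange's). Camera axes: x right, y down, z forward; pixel columns grow to the right and rows downward; lengths in m; the calibration is good to about 2 mm. A picture is of the moment at which its call begins: read the wrist's pose just before it. calibration takes no time and is no camera call.
- job.job_done(): hands the job in, once; it reports no verdict.
Trained networks look in the newest picture that a camera, given by its name, has taken for a name from the list of things; names that differ only in an ending like _2 or _b are one class to them, and where a whole thing is asked for, a point or a joint stands for the part that bears it (a point fixed in the world has none). Each returns a list of dicts, best first, with "score" (0 to 1); they miss things now and then, are a little off and sometimes report something else, mostly with a low value. They report only what shows in the picture. A call takes as long as a camera call. They do not tell look-alikes from the thing itself.
- finder.look_for(camera, thing): "position" ([x, y, z] in m, in world coordinates, good to about 4 mm: the middle of the surface that is visible of it).
The state is a dict: "time": time; "joint_pos": joint angles; "joint_vel": joint speeds; "joint_efforts": joint torques, N m; "tool_pos": TCP position; "tool_rot": TCP orientation; "contact_force": force on the tool from outside, world axes, zero at the start; "ft_torque": the same for the moment, N m; "gripper_width": opening from 0.0 (shut) to 1.0 (fully open).
Only numpy, scipy, OpenCV 4.12 (cv2) and the standard library are available. Lean on these libraries where they do the work, as an engineer would, in place of code of your own. Each camera call takes 0.05 s, during which the arm holds its last target. There are 200 camera calls.

TASK

Pick up the blue bracket, put its hook through the slot of the grey upright, and press it straight down until it is fully home and the orange catch has snapped back out over its ear. Do not force it: never push bracket and upright against each other harder than about 45 N. Leave the jar, the red bin and the brass spacer alone, and let go of the bracket.

Things in the scene. Friction and masses are not known exactly. Their poses are not given: they have to be found in the camera images.
- stand: Slotted upright fixed to the bench: dark foot 130 x 150 x 10 mm, wooden post, and on it a grey steel strip, 72 mm wide, 22 to 140 mm above the bench. Origin on the bench under the strip's front face; +x out of that face, away from the robot; y across it; z up. Front face at x = 0, sheet 5 mm thick, open behind to x = -23 mm. The strip was clamped on by hand, so its true place differs: see slot_nominal.
- slot_nominal (a point): Nominal middle of the slot's lower edge, on the front face, 100 mm above the bench; axes as the stand. Slot 11 mm wide (y), 34 mm high (up from here). The real slot and catch sit together up to 9 mm to either side (y) and up to 2.5 mm higher or lower than this; no reading shows the shift: look or feel for it. It stays put in use.
- home_nominal (a point): Nominal place of bracket_grip when home (neck resting on the slot's lower edge, back plate flat on the strip): 36 mm out from the face, 104 mm above the bench; axes as the stand. It is off in y and z by the same unknown shift as the slot. To hook in, hold the bracket square to the stand, 18 to 26 mm (best 22) above true home: lip goes through the slot, ear passes over the catch.
- bracket_grip (a point): Centre of the black grip block of the blue bracket (0.2 kg), which stands on its arm's underside, 44 mm below. +x from back plate along the arm, z up. Block 40 mm long (x -20 to +20), 12 mm thick (y), z -38 to +18 mm: pinch across y from above. Arm 30 mm wide, 110 mm long. Back plate 30 wide, 60 tall, 6 mm thick; back face at x = -36, top at z = +16 mm.
- bracket_hook (a point): Middle of the lower end of the hook's lip. Axes as bracket_grip; at x -44.5, y 0, z -22 mm from it. Steel hook 8 mm wide (y; 1.5 mm play each side in the slot): lip 5 mm thick, 26 mm tall up from here, starting 6 mm behind the back plate, joined to the plate by a neck 8 mm tall whose underside is 18 mm above this point.
- bracket_ear (a point): Middle of the top of the ear, a 6 x 6 x 6 mm blue lug on the back plate's top +y corner, reaching 21 mm to +y of the bracket's middle, top flush with the plate's. Pressing the bracket down drives the ear past the orange catch (about 5 to 15 N); at home the ear's top is 1 mm under the catch's flat underside, which then holds it down. Pressed at the grip, prying makes contact forces 2 to 3 times the push.
- catch (a joint): Orange spring catch on the strip's face, on the +y side of the slot, 8.5 mm proud: nose 17 mm from the slot's middle, underside 21 mm and bevelled top 32 mm above the slot's lower edge. Value in m, how far it is pushed to +y: 0 sprung out, about 0.004 as the ear passes, 0 again when locked (0 also before the ear reaches it). Spring 4 N + 0.7 N per mm.
- jar: Glass jar with black lid, 60 mm diameter, 80 mm tall, loose; origin at the centre of its underside. Leave alone.
- parts_bin: Small open red bin 85 x 65 x 45 mm, loose; origin at the centre of its underside. Leave alone.
- spacer: Brass round spacer, 52 mm diameter, 45 mm tall, loose; origin at the centre of its underside. Leave alone.
Not all that is in view belongs to the job. Several things look just like the part that bears bracket_grip: the one meant starts nearest to the robot's base.

How it is judged:
On the way:
1. the hook is through the slot with the bracket still above its home height (x of bracket_grip in the frame of stand between 0.032 and 0.041 m and y of bracket_grip in the frame of stand between -0.012 and 0.012 m and z of bracket_grip in the frame of stand between 0.113 and 0.138 m), for 0.05 s.
At the end, for the whole second after the job is handed in: Bracket home in the slot: grip point in the stand's frame x 36 +- 4, y 0 +- 12, z 98 to 110 mm, tilt under 0.10 rad, square to the strip within 0.10 rad; catch sprung out again (under 1.5 mm); bracket let go; jar, bin and spacer within 30 mm of their starts (x of bracket_grip in the frame of stand between 0.032 and 0.04 m and y of bracket_grip in the frame of stand between -0.012 and 0.012 m and z of bracket_grip in the frame of stand between 0.098 and 0.11 m and value of joint catch below 0.0015 m and angle between bracket_grip's own z axis and vertical below 0.1 rad and angle between the x axis of bracket_grip and the x axis of stand, either way round below 0.1 rad and distance of each of jar, parts_bin, spacer from where it was at the start of the episode below 0.03 m); the robot touches nothing.
It fails at once if bracket and upright are pushed against each other with more than 45 N (contact force between bracket and stand above 45 N).
It fails at once if the jar, the red bin or the spacer is moved more than 30 mm (distance of any of jar, parts_bin, spacer from where it was at the start of the episode above 0.03 m).
It also fails if it takes over 64 s, if anything falls off the work surface, if the arm or the gripper's body presses on something with over 40 N, if the wrist force passes 120 N, or if a joint passes its speed limit or range.

## Working session

There is one attempt and no reset: what is moved stays moved. The work goes in short steps, Python scripts to look and compute and a shell command to move; the robot and the scene stay as the last step left them, time stands still between calls to the robot, and variables do not carry over. Pictures are saved under pics/ and viewed, about 8 in all and at most 12, crops included, and the job is handed in when it is done.

```bash
ls; mkdir -p pics
cat > h.py <<'E'
import numpy as np,cv2
from scipy.spatial.transform import Rotation as R
from plant import sensors,cams,job,finder,manip
def T_tool(s):
    T=np.eye(4);q=s["tool_rot"];T[:3,:3]=R.from_quat([q[1],q[2],q[3],q[0]]).as_matrix();T[:3,3]=s["tool_pos"];return T
def grab(n):
    s=sensors.state();im,d=cams.grab_frame(n);c=cams.calibration(n)
    P=np.array(c["pose"]) if "pose" in c else T_tool(s)@np.array(c["hand_eye"])
    f=240/np.tan(np.radians(c["fov_y"])/2)
    return im,d,dict(P=P,f=f,cx=c["cx"],cy=c["cy"],k1=c["k1"])
def pts(uv,z,c):
    uv=np.atleast_2d(uv).astype(float);z=np.atleast_1d(z)
    K=np.array([[c["f"],0,c["cx"]],[0,c["f"],c["cy"]],[0,0,1.]])
    n=cv2.undistortPoints(uv.reshape(-1,1,2),K,np.array([c["k1"],0,0,0,0.])).reshape(-1,2)
    # with k1 r^2 of undistorted ray
    p=np.c_[n*z[:,None],z]
    return p@c["P"][:3,:3].T+c["P"][:3,3]
def cloud(d,c):
    v,u=np.mgrid[0:480,0:640];p=pts(np.c_[u.ravel(),v.ravel()],d.ravel(),c).reshape(480,640,3);p[d<=0]=np.nan;return p
def save(n,im): cv2.imwrite("pics/"+n,cv2.cvtColor(im,cv2.COLOR_RGB2BGR))
E
python3 - <<'E'
from h import *
print(sensors.state()["tool_rot"],sensors.state()["tool_pos"],manip.tcp_to_grasp)
ims=[]
for n in ["scene","top"]:
    im,d,c=grab(n);np.savez(n+".npz",im=im,d=d,**c);ims.append(im)
    print(n,c["P"].round(3).tolist())
    for t in ["bracket_grip","stand","jar","parts_bin","spacer","catch"]:
        print(n,t,[(np.round(x["position"],3).tolist(),round(x["score"],2)) for x in finder.look_for(n,t)])
    save(n+".png",im)
E
```

```text
pics
[-1.00713374e-03  9.75916212e-01  2.18143353e-01 -1.00634296e-04] [ 0.26590911 -0.564929    0.23009043] 0.0187
scene [[-0.455, 0.471, -0.755, 1.391], [0.89, 0.253, -0.379, 0.377], [0.012, -0.845, -0.535, 0.717], [0.0, 0.0, 0.0, 1.0]]
scene bracket_grip [([0.79, -0.178, 0.019], 0.92), ([0.65, -0.478, 0.017], 0.72), ([0.623, -0.265, 0.023], 0.62)]
scene stand [([0.488, 0.123, 0.035], 0.66)]
scene jar [([0.699, 0.316, 0.052], 0.61)]
scene parts_bin [([0.742, 0.029, 0.021], 0.76)]
scene spacer [([0.358, -0.124, 0.036], 0.65)]
scene catch []
top [[-0.027, -0.998, 0.065, 0.449], [-1.0, 0.027, -0.002, -0.05], [-0.0, -0.065, -0.998, 1.615], [0.0, 0.0, 0.0, 1.0]]
top bracket_grip [([0.623, -0.27, 0.011], 0.87), ([0.652, -0.484, 0.022], 0.84), ([0.783, -0.183, 0.018], 0.82)]
top stand [([0.448, 0.108, 0.01], 0.83)]
top jar [([0.678, 0.305, 0.081], 0.71)]
top parts_bin [([0.745, 0.036, 0.007], 0.7)]
top spacer [([0.343, -0.129, 0.042], 0.54)]
top catch []
```

View pics/scene.png

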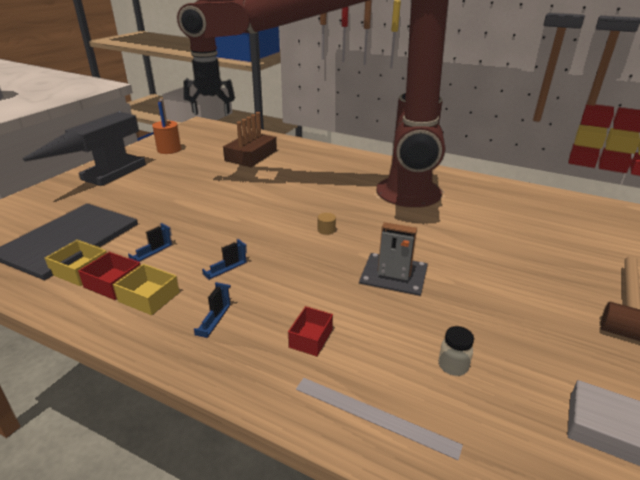

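View pics/top.png

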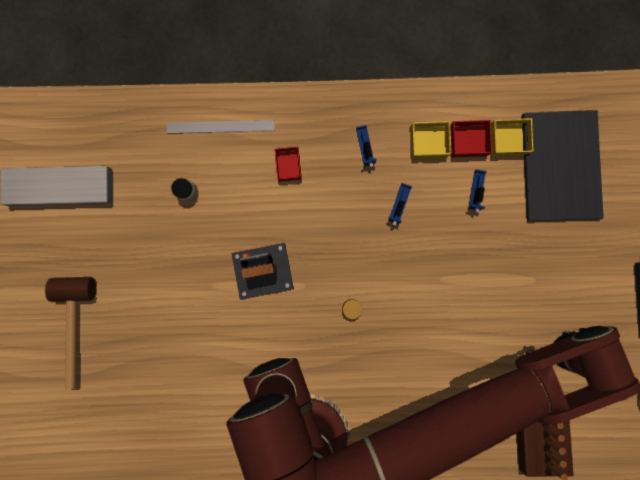

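The scene view shows the stand at about (395,260) with its slot at (393,243) and orange catch at (406,242). Three blue brackets are at (227,260), (152,243) and (214,310). In the top view the target is at (400,205), with its back plate at the lower (robot) end.

Run:
```python
from h import *
def ld(n):
    z=np.load(n+".npz");return z["im"],z["d"],{k:(z[k] if k=="P" else float(z[k])) for k in ["P","f","cx","cy","k1"]}
for n in ["top","scene"]:
    im,d,c=ld(n);p=cloud(d,c);hsv=cv2.cvtColor(im,cv2.COLOR_RGB2HSV);print(n,c["f"],c["k1"])
    near=np.hypot(p[...,0]-.623,p[...,1]+.268)<.09
    m=near&(hsv[...,0]>100)&(hsv[...,0]<130)&(hsv[...,1]>120)
    m2=near&(p[...,2]>.008)
    for mm in (m,m2):
        q=p[mm];r=cv2.minAreaRect(q[:,:2].astype(np.float32)*1000);print("bracket",mm.sum(),r,"z",np.nanpercentile(q[:,2],[2,50,98]).round(3))
    # black block points
    b=near&(p[...,2]>.03)&(hsv[...,2]<60);
    if b.sum()>5: print("block",b.sum(),np.median(p[b],0).round(4),cv2.minAreaRect(p[b][:,:2].astype(np.float32)*1000))
    # stand foot
    ns=(np.hypot(p[...,0]-.46,p[...,1]-.11)<.13)&(p[...,2]>.005)&(p[...,2]<.2)
    q=p[ns];print("foot",ns.sum(),cv2.minAreaRect(q[:,:2].astype(np.float32)*1000),np.nanpercentile(q[:,2],[5,50,99]).round(3))
    t=ns&(p[...,2]>.09);q=p[t];print("tall",t.sum(),cv2.minAreaRect(q[:,:2].astype(np.float32)*1000))
im,d,c=ld("scene");o=cv2.resize(im[215:305,345:445],None,fx=7,fy=6.6,interpolation=cv2.INTER_CUBIC);
im,d,c=ld("top");o2=cv2.resize(im[165:305,225:425],None,fx=4,fy=4,interpolation=cv2.INTER_CUBIC)
save("crops.png",np.hstack([cv2.resize(o,(400,360)),cv2.resize(o2,(400,360))]))
```

```text
top 582.9024458937001 0.06173473212353235
bracket 292 ((626.1649780273438, -273.0235900878906), (29.12444496154785, 109.83536529541016), 66.75432586669922) z [-0.002  0.01   0.063]
bracket 336 ((632.177734375, -270.3930969238281), (155.75389099121094, 147.86776733398438), 19.517501831054688) z [0.008 0.028 0.067]
block 100 [ 0.6048 -0.264   0.0602] ((603.232666015625, -258.849365234375), (29.51059341430664, 56.423702239990234), 71.9834213256836)
foot 2676 ((460.2308349609375, 108.3447494506836), (252.08522033691406, 251.77696228027344), 16.67256736755371) [0.006 0.011 0.144]
tall 518 ((468.9078674316406, 113.47488403320312), (60.213321685791016, 80.27249145507812), 9.469320297241211)
scene 478.0594508695719 0.04115893856918622
bracket 372 ((633.8978881835938, -267.67376708984375), (36.83828353881836, 107.94217681884766), 71.39215850830078) z [0.005 0.014 0.06 ]
bracket 660 ((626.3355712890625, -267.3993225097656), (39.75276184082031, 122.14064025878906), 70.42941284179688) z [0.009 0.029 0.063]
block 211 [ 0.6133 -0.2625  0.0477] ((606.9189453125, -263.21490478515625), (17.954378128051758, 55.78327178955078), 82.17364501953125)
foot 3103 ((454.6499938964844, 110.74259948730469), (134.58145141601562, 149.66172790527344), 9.183699607849121) [0.008 0.044 0.141]
tall 1007 ((472.4983825683594, 113.61055755615234), (63.48667526245117, 79.8583984375), 8.341310501098633)
```

View pics/crops.png

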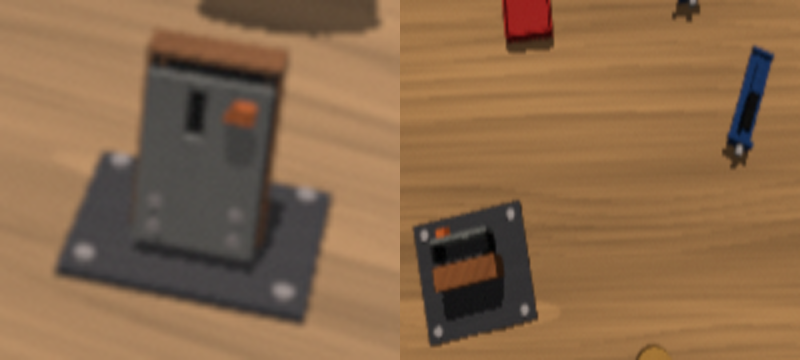

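The crops show the slot left of centre on the strip face and the catch to its right. The stand's yaw is about +9° and the bracket's about -20°. I'll hover over the bracket and take a wrist view.

```bash
python3 -m pendant '[{"dx":0.442,"dy":-0.127,"dz":0.01,"wz":45},{"dx":0.442,"dy":-0.127,"dz":0.01,"wz":45},{"dx":0.442,"dy":-0.127,"dz":0.01,"wz":45},{"dx":0.442,"dy":-0.127,"dz":0.01,"wz":45},{"dx":0.442,"dy":-0.127,"dz":0.01,"wz":45},{"dx":0.442,"dy":-0.127,"dz":0.01,"wz":45},{"dx":0.442,"dy":-0.127,"dz":0.01,"wz":45},{"dx":0.442,"dy":-0.127,"dz":0.01,"wz":45},{"dx":0.442,"dy":-0.127,"dz":0.01,"wz":45},{"dx":0.442,"dy":-0.127,"dz":0.01,"wz":45},{"dx":0.442,"dy":-0.127,"dz":0.01,"wz":45},{"dx":0.442,"dy":-0.127,"dz":0.01,"wz":45},{"dx":0.442,"dy":-0.127,"dz":0.01,"wz":45},{"dx":0.442,"dy":-0.127,"dz":0.01,"wz":45},{"dx":0.442,"dy":-0.127,"dz":0.01,"wz":45}]'
python3 - <<'E'
from h import *
print(np.round(cams.calibration("wrist")["hand_eye"],3).tolist(),cams.calibration("wrist")["fov_y"])
s=sensors.state();im,d,c=grab("wrist");print(T_tool(s).round(3).tolist())
p=cloud(d,c);hsv=cv2.cvtColor(im,cv2.COLOR_RGB2HSV)
near=np.hypot(p[...,0]-.623,p[...,1]+.268)<.09
m=near&(hsv[...,0]>100)&(hsv[...,0]<130)&(hsv[...,1]>120)
q=p[m&(p[...,2]<.02)];print("arm",len(q),cv2.minAreaRect(q[:,:2].astype(np.float32)*1000))
b=near&(p[...,2]>.055)&(hsv[...,2]<70);print("block",b.sum(),cv2.minAreaRect(p[b][:,:2].astype(np.float32)*1000),np.median(p[b],0))
q=p[near&(p[...,2]>.05)];print("high",cv2.minAreaRect(q[:,:2].astype(np.float32)*1000),np.nanpercentile(q[:,2],[5,50,99]))
save("w1.png",im)
E
```

```text
[[-0.0, -0.96, -0.28, 0.072], [1.0, -0.0, -0.0, -0.0], [0.0, -0.28, 0.96, -0.142], [0.0, 0.0, 0.0, 1.0]] 61.599351955860485
[[0.905, 0.426, 0.0, 0.266], [0.426, -0.905, -0.0, -0.566], [0.0, 0.0, -1.0, 0.231], [0.0, 0.0, 0.0, 1.0]]
arm 0 ((0.0, 0.0), (0.0, 0.0), 0.0)
block 0 ((0.0, 0.0), (0.0, 0.0), 0.0) [nan nan nan]
high ((0.0, 0.0), (0.0, 0.0), 0.0) naninvalid input
  return _methods._mean(a, axis=axis, dtype=dtype,
  ret = um.true_divide(
  return np.nanmean(a, axis, out=out, keepdims=keepdims)
```

View pics/w1.png

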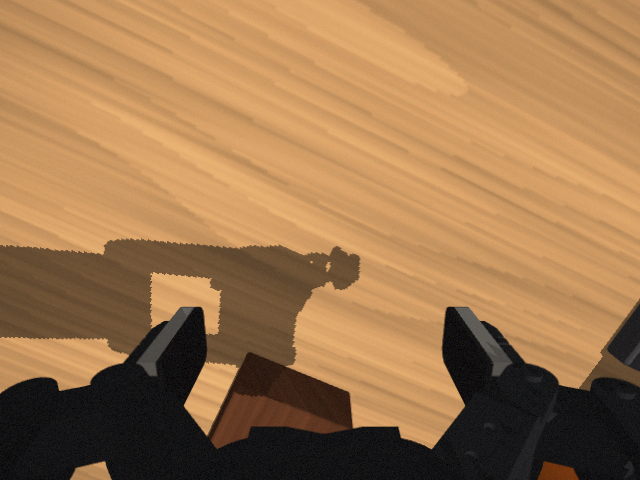

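The arm did not move: the picture shows bare bench between the fingers. The rows probably need every field.

```bash
python3 -m pendant '[{"wx":0,"wy":0,"wz":45,"dx":0.442,"dy":-0.127,"dz":0.01,"hand":1},{"wx":0,"wy":0,"wz":45,"dx":0.442,"dy":-0.127,"dz":0.01,"hand":1},{"wx":0,"wy":0,"wz":45,"dx":0.442,"dy":-0.127,"dz":0.01,"hand":1},{"wx":0,"wy":0,"wz":45,"dx":0.442,"dy":-0.127,"dz":0.01,"hand":1},{"wx":0,"wy":0,"wz":45,"dx":0.442,"dy":-0.127,"dz":0.01,"hand":1},{"wx":0,"wy":0,"wz":45,"dx":0.442,"dy":-0.127,"dz":0.01,"hand":1},{"wx":0,"wy":0,"wz":45,"dx":0.442,"dy":-0.127,"dz":0.01,"hand":1},{"wx":0,"wy":0,"wz":45,"dx":0.442,"dy":-0.127,"dz":0.01,"hand":1},{"wx":0,"wy":0,"wz":45,"dx":0.442,"dy":-0.127,"dz":0.01,"hand":1},{"wx":0,"wy":0,"wz":45,"dx":0.442,"dy":-0.127,"dz":0.01,"hand":1},{"wx":0,"wy":0,"wz":45,"dx":0.442,"dy":-0.127,"dz":0.01,"hand":1},{"wx":0,"wy":0,"wz":45,"dx":0.442,"dy":-0.127,"dz":0.01,"hand":1},{"wx":0,"wy":0,"wz":45,"dx":0.442,"dy":-0.127,"dz":0.01,"hand":1},{"wx":0,"wy":0,"wz":45,"dx":0.442,"dy":-0.127,"dz":0.01,"hand":1},{"wx":0,"wy":0,"wz":45,"dx":0.442,"dy":-0.127,"dz":0.01,"hand":1}]'
cat > m.py <<'E'
from h import *
s=sensors.state();im,d,c=grab("wrist");print(T_tool(s).round(4).tolist())
p=cloud(d,c);hsv=cv2.cvtColor(im,cv2.COLOR_RGB2HSV)
near=np.hypot(p[...,0]-.623,p[...,1]+.268)<.09
m=near&(hsv[...,0]>100)&(hsv[...,0]<130)&(hsv[...,1]>120)
f=lambda q:cv2.minAreaRect(q[:,:2].astype(np.float32)*1000) if len(q)>5 else len(q)
print("arm",f(p[m&(p[...,2]<.02)]));b=near&(p[...,2]>.055)&(hsv[...,2]<70)
print("block",b.sum(),f(p[b]));print("high",f(p[near&(p[...,2]>.05)]))
save("w2.png",im)
E
python3 m.py
```

```text
time: 2.0
tool_pos: [0.6112, -0.2633, 0.2212]
tool_rot: [0.0, 0.985, -0.172, -0.0]
contact_force: [-0.8, -0.1, -1.0]
gripper_width: 1.0
[[0.9406, -0.3396, -0.0007, 0.6112], [-0.3396, -0.9406, -0.0004, -0.2633], [-0.0005, 0.0006, -1.0, 0.2212], [0.0, 0.0, 0.0, 1.0]]
arm ((632.6514892578125, -274.10772705078125), (29.01601791381836, 103.52777862548828), 68.772216796875)
block 55780 ((609.4374389648438, -261.0572509765625), (148.78565979003906, 50.62241744995117), 68.47284698486328)
high ((606.5638427734375, -260.02618408203125), (148.92039489746094, 56.70039749145508), 68.57941436767578)
```

View pics/w2.png

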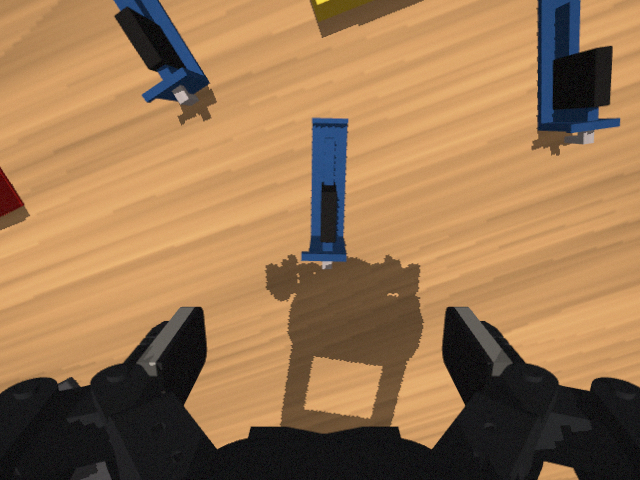

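The wrist view shows the target bracket centred at (330,190), back plate toward the robot and ear on the left (bracket +y). Next I isolate the block top.

```bash
sed -i 's/^b=.*//; s/;b=near.*$/;Z=p[...,2];b=near\&(Z>.055)\&(Z<.075)\&(hsv[...,2]<70)/; s/^save.*/b2=near\&(Z>.052)\&(Z<.075)\&m;print("plate",b2.sum(),f(p[b2]),np.median(p[b],0))/' m.py; python3 m.py
```

```text
[[0.9403, -0.3403, -0.0004, 0.611], [-0.3403, -0.9403, -0.0003, -0.2636], [-0.0002, 0.0005, -1.0, 0.2213], [0.0, 0.0, 0.0, 1.0]]
arm ((632.5878295898438, -274.0328063964844), (29.022228240966797, 103.58625793457031), 68.89723205566406)
block 809 ((607.9985961914062, -264.8956298828125), (28.77308464050293, 50.367279052734375), 68.55233001708984)
high ((606.51171875, -260.34356689453125), (148.73397827148438, 56.59940719604492), 68.40454864501953)
plate 476 ((606.3189086914062, -259.69427490234375), (35.084537506103516, 55.768226623535156), 71.18148803710938) [ 0.61348109 -0.26690398  0.06150637]
```

```bash
python3 -m pendant '[{"wx":0,"wy":0,"wz":1.3,"dx":0.003,"dy":0.002,"dz":0.04,"hand":1},{"wx":0,"wy":0,"wz":1.3,"dx":0.003,"dy":0.002,"dz":0.08,"hand":1},{"wx":0,"wy":0,"wz":1.3,"dx":0.003,"dy":0.002,"dz":0.12,"hand":1},{"wx":0,"wy":0,"wz":1.3,"dx":0.003,"dy":0.002,"dz":0.16,"hand":1},{"wx":0,"wy":0,"wz":1.3,"dx":0.003,"dy":0.002,"dz":0.18,"hand":1},{"wx":0,"wy":0,"wz":1.3,"dx":0.003,"dy":0.002,"dz":0.194,"hand":1},{"wx":0,"wy":0,"wz":1.3,"dx":0.003,"dy":0.002,"dz":0.194,"hand":0},{"wx":0,"wy":0,"wz":1.3,"dx":0.003,"dy":0.002,"dz":0.194,"hand":-1},{"wx":0,"wy":0,"wz":1.3,"dx":0.003,"dy":0.002,"dz":0.194,"hand":-1},{"wx":0,"wy":0,"wz":1.3,"dx":0.003,"dy":0.002,"dz":0.194,"hand":-1},{"wx":0,"wy":0,"wz":1.3,"dx":0.003,"dy":0.002,"dz":0.194,"hand":-1},{"wx":0,"wy":0,"wz":1.3,"dx":0.003,"dy":0.002,"dz":0.194,"hand":-1},{"wx":0,"wy":0,"wz":1.3,"dx":0.003,"dy":0.002,"dz":0.194,"hand":-1},{"wx":0,"wy":0,"wz":1.3,"dx":0.003,"dy":0.002,"dz":0.194,"hand":-1}]'
```

```text
time: 3.27
tool_pos: [0.6151, -0.2659, 0.0291]
tool_rot: [0.001, 0.983, -0.183, 0.001]
contact_force: [-1.3, -0.6, 5.3]
gripper_width: 0.126
```

Block gripped (width about 11 mm). Before lifting, I'll work out the strip face, slot and catch from the scene picture already taken.

```bash
cat > face.py <<'E'
from h import *
def ld(n):
    z=np.load(n+".npz");return z["im"],z["d"],{k:(z[k] if k=="P" else float(z[k])) for k in ["P","f","cx","cy","k1"]}
if __name__=="__main__":
    im,d,c=ld("scene");p=cloud(d,c);hsv=cv2.cvtColor(im,cv2.COLOR_RGB2HSV).astype(int)
    yaw=np.radians(9.0)
    ns=(np.hypot(p[...,0]-.48,p[...,1]-.115)<.06)&(p[...,2]>.03)&(p[...,2]<.135)
    q=p[ns&(hsv[...,1]<60)]
    for _ in range(6): # plane x*cos+y*sin=k via lstsq on x=a+b*y
        A=np.c_[np.ones(len(q)),q[:,1]];s,*_=np.linalg.lstsq(A,q[:,0],rcond=None);r=q[:,0]-A@s;q=q[np.abs(r)<max(.002,2*r.std())] if _<5 else q
    yaw=np.arctan(-s[1]);print("face yaw",np.degrees(yaw),"a",s,"std",r.std(),len(q))
    n=np.array([np.cos(yaw),np.sin(yaw)]);t=np.array([-n[1],n[0]]);k=(n*[s[0],0]).sum()
    # slot/catch by ray-plane: project each pixel on the face plane, get (t,z)
    v,u=np.mgrid[0:480,0:640];w=pts(np.c_[u.ravel(),v.ravel()],np.ones(u.size),c);o=c["P"][:3,3];dr=w-o
    def onplane(off): 
        lam=(k+off-o[:2]@n)/(dr[:,:2]@n);X=o+dr*lam[:,None];return (X[:,:2]@t).reshape(480,640),X[:,2].reshape(480,640)
    T,Z=onplane(0);fp=(np.abs(T-np.median(q[:,:2]@t))<.05)&(Z>.015)&(Z<.16)
    print("strip t range",np.percentile(q[:,:2]@t,[.5,50,99.5]),"z",np.percentile(q[:,2],[.5,99.5]),"k",k)
    # rectify face at 0.5 mm
    t0=np.median(q[:,:2]@t);tg=np.arange(t0-.05,t0+.05,.0005);zg=np.arange(.16,.015,-.0005)
    TT,ZZ=np.meshgrid(tg,zg);X=np.stack([n[0]*k+t[0]*TT,n[1]*k+t[1]*TT,ZZ],-1).reshape(-1,3)
    Pi=np.linalg.inv(c["P"]);xc=X@Pi[:3,:3].T+Pi[:3,3];K=np.array([[c["f"],0,c["cx"]],[0,c["f"],c["cy"]],[0,0,1.]])
    uv,_=cv2.projectPoints(xc,np.zeros(3),np.zeros(3),K,np.array([c["k1"],0,0,0,0.]));uv=uv.reshape(TT.shape+(2,)).astype(np.float32)
    rect=cv2.remap(im,uv[...,0],uv[...,1],cv2.INTER_CUBIC);g=cv2.cvtColor(rect,cv2.COLOR_RGB2GRAY)
    # foot centre from scene: rows of slot brightness
    big=cv2.resize(rect[:,::-1],None,fx=2.07,fy=2.07)  # viewed from front: +t to the ... flip
    save("face.png",rect if 0 else cv2.resize(rect,None,fx=2.05,fy=2.05));print("t0",t0,rect.shape)
    print("dark cols z .11-.128",[(round((a-t0)*1000,1),int(b)) for a,b in zip(tg[::2],g[(zg>.11)&(zg<.126)].mean(0)[::2])])
E
python3 face.py
```

```text
Traceback (most recent call last):
  File "face.py", line 10, in <module>
    A=np.c_[np.ones(len(q)),q[:,1]];s,*_=np.linalg.lstsq(A,q[:,0],rcond=None);r=q[:,0]-A@s;q=q[np.abs(r)<max(.002,2*r.std())] if _<5 else q
                                                                                                                                 ^^^
TypeError: '<' not supported between instances of 'list' and 'int'
```

```bash
python3 -m pendant '[{"wx":0,"wy":0,"wz":0,"dx":0,"dy":0,"dz":-0.04,"hand":-1},{"wx":0,"wy":0,"wz":0,"dx":0,"dy":0,"dz":-0.08,"hand":-1},{"wx":0,"wy":0,"wz":0,"dx":0,"dy":0,"dz":-0.12,"hand":-1},{"wx":0,"wy":0,"wz":0,"dx":0,"dy":0,"dz":-0.16,"hand":-1},{"wx":0,"wy":0,"wz":0,"dx":0,"dy":0,"dz":-0.18,"hand":-1},{"wx":0,"wy":0,"wz":0,"dx":0,"dy":0,"dz":-0.18,"hand":-1}]'
```

```text
time: 3.77
tool_pos: [0.6169, -0.2666, 0.2149]
tool_rot: [0.002, 0.983, -0.183, 0.005]
contact_force: [1.5, -0.3, -0.6]
gripper_width: 0.128
```

```bash
sed -i 's/for _ in range(6):/for it in range(6):/; s/s,\*_=np.linalg.lstsq(A,q\[:,0\],rcond=None)/s=np.linalg.lstsq(A,q[:,0],rcond=None)[0]/; s/if _<5 else q/if it<5 else q/; s/^        A=\(.*\);q=q\[/        A=\1\n        if it<5: q=q[/; s/ if it<5 else q$//' face.py; python3 face.py
```

```text
face yaw 9.267357294917552 a [ 0.51170996 -0.16317133] std 0.0013490249948146195 914
strip t range [0.00274221 0.03914995 0.07374521] z [0.03076832 0.1346428 ] k 0.5050309255405387
t0 0.03914994675875298 (291, 200, 3)
dark cols z .11-.128 [(np.float64(-50.0), 143), (np.float64(-49.0), 143), (np.float64(-48.0), 143), (np.float64(-47.0), 143), (np.float64(-46.0), 143), (np.float64(-45.0), 143), (np.float64(-44.0), 144), (np.float64(-43.0), 144), (np.float64(-42.0), 144), (np.float64(-41.0), 143), (np.float64(-40.0), 138), (np.float64(-39.0), 128), (np.float64(-38.0), 115), (np.float64(-37.0), 101), (np.float64(-36.0), 90), (np.float64(-35.0), 80), (np.float64(-34.0), 76), (np.float64(-33.0), 76), (np.float64(-32.0), 75), (np.float64(-31.0), 75), (np.float64(-30.0), 75), (np.float64(-29.0), 75), (np.float64(-28.0), 76), (np.float64(-27.0), 76), (np.float64(-26.0), 76), (np.float64(-25.0), 76), (np.float64(-24.0), 76), (np.float64(-23.0), 76), (np.float64(-22.0), 76), (np.float64(-21.0), 76), (np.float64(-20.0), 76), (np.float64(-19.0), 76), (np.float64(-18.0), 76), (np.float64(-17.0), 7
[... 893 characters left out ...]
float64(21.0), 78), (np.float64(22.0), 76), (np.float64(23.0), 76), (np.float64(24.0), 76), (np.float64(25.0), 75), (np.float64(26.0), 75), (np.float64(27.0), 74), (np.float64(28.0), 74), (np.float64(29.0), 75), (np.float64(30.0), 75), (np.float64(31.0), 75), (np.float64(32.0), 75), (np.float64(33.0), 73), (np.float64(34.0), 69), (np.float64(35.0), 61), (np.float64(36.0), 54), (np.float64(37.0), 52), (np.float64(38.0), 56), (np.float64(39.0), 69), (np.float64(40.0), 87), (np.float64(41.0), 106), (np.float64(42.0), 122), (np.float64(43.0), 133), (np.float64(44.0), 139), (np.float64(45.0), 142), (np.float64(46.0), 142), (np.float64(47.0), 142), (np.float64(48.0), 142), (np.float64(49.0), 142)]
```

View pics/face.png

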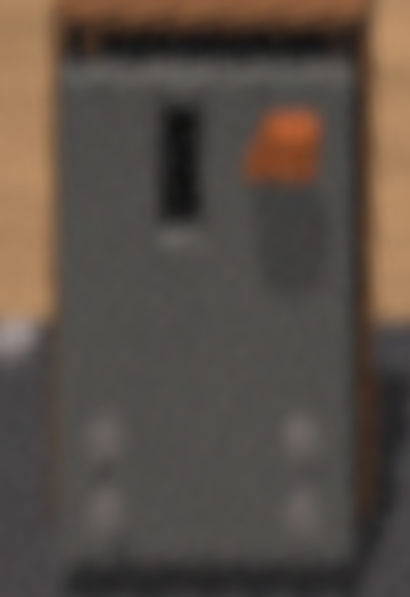

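The rectified face shows the slot centred at t≈-6.3 mm from the strip's median, about 5 mm to -y of the strip's middle. Its front lower edge is at z≈0.100, and the catch is to its right. The bracket is lifted. I'll check slot and bracket again with a tilted wrist view from the side.

```bash
cat > go.py <<'E'
# usage: go(n,t,z,yawdeg,tilt): TCP target in stand-face axes -> shift and rotvec in tool axes
from h import *
YAW=np.radians(9.2);N=np.array([np.cos(YAW),np.sin(YAW),0]);TV=np.array([-N[1],N[0],0]);
def go(n,t,z,yaw=9.2,tilt=0):
    T=T_tool(sensors.state());tgt=N*n+TV*t+[0,0,z]
    Rt=(R.from_euler("z",yaw,degrees=True)*R.from_euler("x",180,degrees=True)*R.from_euler("y",tilt,degrees=True)).as_matrix()
    print("d",(T[:3,:3].T@(tgt-T[:3,3])).round(4),"w",R.from_matrix(T[:3,:3].T@Rt).as_rotvec(degrees=True).round(2))
def where():
    T=T_tool(sensors.state());p=T[:3,3];x=T[:3,0];print("n,t,z",(p@N).round(4),(p@TV).round(4),p[2].round(4),"yaw",np.degrees(np.arctan2(x[1],x[0])).round(2),"tool z",T[:3,2].round(4))
E
python3 -c "
from go import *
where();go(.65,-.030,.21,9.2,-30)"
```

```text
n,t,z 0.5664 -0.3618 0.2149 yaw -21.08 tool z [ 0.0101 -0.0056 -0.9999]
d [-0.0952 -0.3287  0.0032] w [ -7.68 -29.91 -29.67]
```

```bash
python3 -m pendant '[{"wx":-7.7,"wy":-29.9,"wz":-29.7,"dx":-0.095,"dy":-0.329,"dz":0.003,"hand":-1},{"wx":-7.7,"wy":-29.9,"wz":-29.7,"dx":-0.095,"dy":-0.329,"dz":0.003,"hand":-1},{"wx":-7.7,"wy":-29.9,"wz":-29.7,"dx":-0.095,"dy":-0.329,"dz":0.003,"hand":-1},{"wx":-7.7,"wy":-29.9,"wz":-29.7,"dx":-0.095,"dy":-0.329,"dz":0.003,"hand":-1},{"wx":-7.7,"wy":-29.9,"wz":-29.7,"dx":-0.095,"dy":-0.329,"dz":0.003,"hand":-1},{"wx":-7.7,"wy":-29.9,"wz":-29.7,"dx":-0.095,"dy":-0.329,"dz":0.003,"hand":-1},{"wx":-7.7,"wy":-29.9,"wz":-29.7,"dx":-0.095,"dy":-0.329,"dz":0.003,"hand":-1},{"wx":-7.7,"wy":-29.9,"wz":-29.7,"dx":-0.095,"dy":-0.329,"dz":0.003,"hand":-1},{"wx":-7.7,"wy":-29.9,"wz":-29.7,"dx":-0.095,"dy":-0.329,"dz":0.003,"hand":-1},{"wx":-7.7,"wy":-29.9,"wz":-29.7,"dx":-0.095,"dy":-0.329,"dz":0.003,"hand":-1},{"wx":-7.7,"wy":-29.9,"wz":-29.7,"dx":-0.095,"dy":-0.329,"dz":0.003,"hand":-1},{"wx":-7.7,"wy":-29.9,"wz":-29.7,"dx":-0.095,"dy":-0.329,"dz":0.003,"hand":-1},{"wx":-7.7,"wy":-29.9,"wz":-29.7,"dx":-0.095,"dy":-0.329,"dz":0.003,"hand":-1},{"wx":-7.7,"wy":-29.9,"wz":-29.7,"dx":-0.095,"dy":-0.329,"dz":0.003,"hand":-1}]'
python3 - <<'E'
from go import *
where();im,d,c=grab("wrist");np.savez("w3.npz",im=im,d=d,**c);save("w3.png",im)
E
```

```text
time: 4.93
tool_pos: [0.6439, 0.074, 0.2043]
tool_rot: [0.018, 0.962, 0.077, -0.263]
contact_force: [-0.1, -0.2, -1.6]
gripper_width: 0.131
n,t,z 0.6474 -0.0299 0.2043 yaw 9.31 tool z [-0.5024 -0.0745 -0.8614]
```

View pics/w3.png

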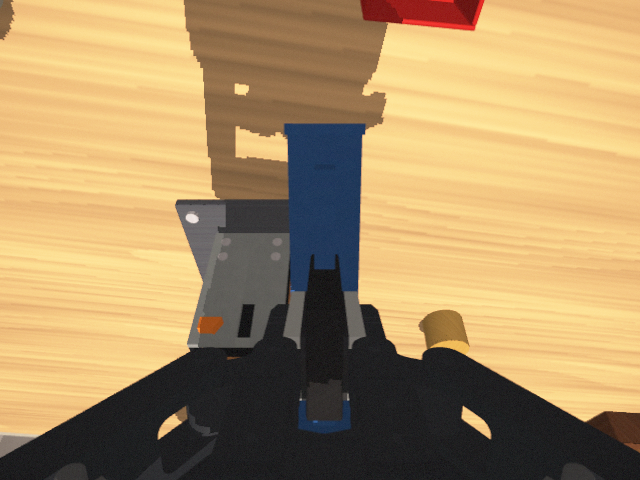

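The wrist view shows the slot clearly at (246,320), the catch at (210,325), and the bracket held straight at column about 325. I'll rectify the face numerically from this picture.

Run:
```python
from go import *
from face import ld
im,d,c=ld("w3");p=cloud(d,c);hsv=cv2.cvtColor(im,cv2.COLOR_RGB2HSV).astype(int)
v,u=np.mgrid[0:480,0:640];m=(u>205)&(u<290)&(v>245)&(v<340)&(hsv[...,1]<60)&(p[...,2]>.03)
q=p[m];n=q@N;t=q@TV
for _ in range(5):
    A=np.c_[np.ones(len(n)),t,q[:,2]];s=np.linalg.lstsq(A,n,rcond=None)[0];r=n-A@s;ok=np.abs(r)<max(.0015,2*r.std());q,n,t=q[ok],n[ok],t[ok]
k=n.mean();print("face n=",s,"mean",k,"yaw corr deg",-np.degrees(s[1]),"std",r.std(),len(n),"t",np.percentile(t,[.5,99.5]))
def rect(im,c,k,tg,zg):
    TT,ZZ=np.meshgrid(tg,zg);X=(N*k+TV*TT[...,None]);X[...,2]=ZZ;Pi=np.linalg.inv(c["P"]);xc=X.reshape(-1,3)@Pi[:3,:3].T+Pi[:3,3]
    K=np.array([[c["f"],0,c["cx"]],[0,c["f"],c["cy"]],[0,0,1.]])
    uv=cv2.projectPoints(xc,np.zeros(3),np.zeros(3),K,np.array([c["k1"],0,0,0,0.]))[0].reshape(TT.shape+(2,)).astype(np.float32)
    return cv2.remap(im,uv[...,0],uv[...,1],cv2.INTER_CUBIC)
tg=np.arange(-.015,.085,.0005);zg=np.arange(.16,.015,-.0005)
z=s[0]
for nm,(I,C,kk) in {"wrist":(im,c,k),"scene":(*[ld("scene")[i] for i in (0,2)],.505)}.items():
    g=cv2.cvtColor(rect(I,C,kk,tg,zg),cv2.COLOR_RGB2GRAY).astype(float)
    row=g[(zg>.112)&(zg<.126)].mean(0);base=np.median(row[(tg>.012)&(tg<.06)]);lo=row[(tg>.02)&(tg<.045)].min();h=(base+lo)/2
    i=np.where((row<h)&(tg>.015)&(tg<.05))[0];print(nm,"slot t",tg[i[0]],tg[i[-1]],"mid",(tg[i[0]]+tg[i[-1]])/2)
    cm=(tg[i[0]]+tg[i[-1]])/2;col=g[:,np.abs(tg-cm)<.002].mean(1);print(" col:",[(round(a*1000,1),int(b)) for a,b in zip(zg[::3],col[::3]) if .09<a<.145])
    save("r_%s.png"%nm,rect(I,C,kk,tg,zg))
# bracket arm centreline in tool frame
T=T_tool(sensors.state());b=(hsv[...,0]>100)&(hsv[...,0]<130)&(hsv[...,1]>120)&(v>130)&(v<285);Q=(p[b]-T[:3,3])@T[:3,:3]
for a in (.02,.04,.06):
    w=Q[np.abs(Q[:,0]-a)<.004];print("arm at x",a,"y",np.nanpercentile(w[:,1],[1,99]).round(4),"z",np.nanmedian(w[:,2]).round(4))
print("arm end x",np.nanpercentile(Q[:,0],99.5))
pl=(hsv[...,0]>100)&(hsv[...,0]<130)&(hsv[...,1]>120)&(v>385)&(v<440)&(u>280)&(u<370);Q=(p[pl]-T[:3,3])@T[:3,:3];print("plate",np.nanpercentile(Q,[2,50,98],axis=0).round(4).tolist())
```

```text
face n= [ 0.46903249 -0.54285789  0.72523131] mean 0.5228745428737154 yaw corr deg 31.103466096639853 std 0.023847518063706094 7299 t [-0.01868421  0.07441976]
wrist slot t 0.025500000000000037 0.034000000000000044 mid 0.02975000000000004
 col: [(np.float64(143.5), 91), (np.float64(142.0), 23), (np.float64(140.5), 20), (np.float64(139.0), 20), (np.float64(137.5), 21), (np.float64(136.0), 20), (np.float64(134.5), 19), (np.float64(133.0), 20), (np.float64(131.5), 21), (np.float64(130.0), 18), (np.float64(128.5), 19), (np.float64(127.0), 19), (np.float64(125.5), 21), (np.float64(124.0), 20), (np.float64(122.5), 17), (np.float64(121.0), 24), (np.float64(119.5), 22), (np.float64(118.0), 18), (np.float64(116.5), 19), (np.float64(115.0), 25), (np.float64(113.5), 83), (np.float64(112.0), 90), (np.float64(110.5), 92), (np.float64(109.0), 92), (np.float64(107.5), 92), (np.float64(106.0), 92), (np.float64(104.5), 92), (np.float64(103.0), 92), (np.float64(101.5), 93), (np.float64(100.0), 94), (np.float64(98.5), 94), (np.float64(97.0), 92), (np.float64(95.5), 94), (np.float64(94.0), 94), (np.floa
[... 565 characters left out ...]
0), 20), (np.float64(116.5), 20), (np.float64(115.0), 21), (np.float64(113.5), 22), (np.float64(112.0), 21), (np.float64(110.5), 22), (np.float64(109.0), 27), (np.float64(107.5), 40), (np.float64(106.0), 57), (np.float64(104.5), 77), (np.float64(103.0), 89), (np.float64(101.5), 94), (np.float64(100.0), 87), (np.float64(98.5), 81), (np.float64(97.0), 78), (np.float64(95.5), 76), (np.float64(94.0), 75), (np.float64(92.5), 75), (np.float64(91.0), 76)]
arm at x 0.02 y [-0.0146  0.0141] z 0.0228
arm at x 0.04 y [-0.0148  0.0143] z 0.0227
arm at x 0.06 y [-0.0144  0.0142] z 0.023
arm end x 0.06947791434913309
plate [[-0.0325, -0.0095, -0.074], [-0.0315, -0.0002, -0.0228], [0.0113, 0.009, -0.0103]]
```

```bash
python3 - <<'E'
from go import *
from face import ld
im,d,c=ld("w3");p=cloud(d,c);hsv=cv2.cvtColor(im,cv2.COLOR_RGB2HSV).astype(int)
v,u=np.mgrid[0:480,0:640];nn=p@N
m=(u>205)&(u<290)&(v>240)&(v<342)&(hsv[...,1]<60)&(p[...,2]>.03)&(np.abs(nn-.505)<.012)
q=p[m];n=q@N;t=q@TV
for _ in range(6):
    A=np.c_[np.ones(len(n)),t,q[:,2]];s=np.linalg.lstsq(A,n,rcond=None)[0];r=n-A@s;ok=np.abs(r)<max(.0008,2*r.std());q,n,t=q[ok],n[ok],t[ok]
print("face",s,"yaw corr deg",-np.degrees(s[1]),"std",r.std(),len(n))
# slot outline: dark blob near (246,320), intersect rays with fitted plane
g=cv2.cvtColor(im,cv2.COLOR_RGB2GRAY);b=((g<55)&(u>225)&(u<262)&(v>295)&(v<342)).astype(np.uint8)
nl,L,st,ce=cv2.connectedComponentsWithStats(b);j=L[320,246];print("blob",st[j])
o=c["P"][:3,3]
def onplane(uv):
    dr=pts(uv,np.ones(len(uv)),c)-o
    a=np.array([N-s[1]*TV-[0,0,s[2]]])[0];lam=(s[0]-o@a)/(dr@a);X=o+dr*lam[:,None];return X@TV,X[:,2]
vv,uu=np.where(L==j);T,Z=onplane(np.c_[uu,vv]);print("t",np.percentile(T,[2,50,98]).round(4),"z",np.percentile(Z,[1,99]).round(4))
for zz in (.108,.116,.124):
    w=T[np.abs(Z-zz)<.0015];print(zz,w.min().round(4),w.max().round(4))
w=Z[np.abs(T-np.median(T))<.002];print("z mid cols",w.min(),w.max())
# strip edges
E
python3 -c "
import h;from h import *
from face import ld
im=ld('w3')[0];save('w3c.png',cv2.resize(im[225:355,170:300],None,fx=4.5,fy=4.5,interpolation=cv2.INTER_CUBIC))"
```

```text
face [ 5.06933793e-01 -4.61856730e-03 -1.42507083e-04] yaw corr deg 0.264624413505214 std 0.0004657018079927634 5708
blob [238 304  16  33 390]
t [0.029  0.0335 0.038 ] z [0.1032 0.1327]
0.108 0.029 0.0382
0.116 0.0288 0.0379
0.124 0.0288 0.0381
z mid cols 0.1032455271875373 0.1327251488483836
```

View pics/w3c.png

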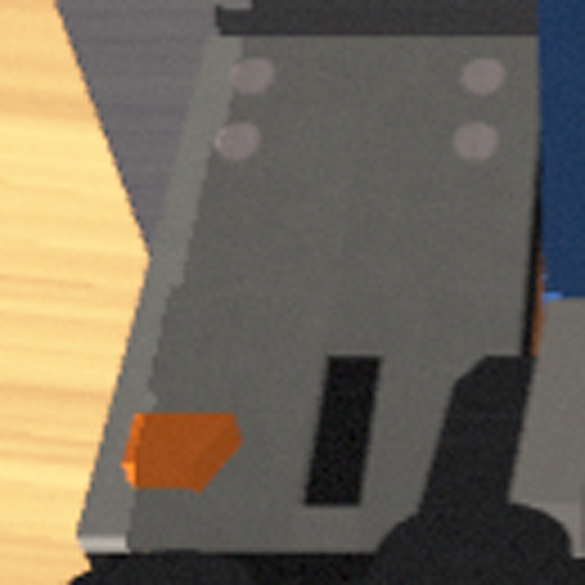

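In the crop the slot is clean, with the catch to its left (+t). The wrist gives the slot middle t≈0.034, face n≈0.5068, lower edge z≈0.0995. The scene picture gave t≈0.0325–0.033. Next I go in front of the slot, upright, and stop about 75 mm out.

```bash
sed -i 's/radians(9.2)/radians(9.2)/' go.py; python3 -c "
from go import *
go(.62,.0335,.1108,9.3,0)"
```

```text
d [ 0.0239 -0.0625  0.095 ] w [-0.43 30.51 -0.1 ]
```

```bash
python3 -m pendant '[{"wx":-0.4,"wy":30.5,"wz":-0.1,"dx":0.024,"dy":-0.0625,"dz":0.095,"hand":-1},{"wx":-0.4,"wy":30.5,"wz":-0.1,"dx":0.024,"dy":-0.0625,"dz":0.095,"hand":-1},{"wx":-0.4,"wy":30.5,"wz":-0.1,"dx":0.024,"dy":-0.0625,"dz":0.095,"hand":-1},{"wx":-0.4,"wy":30.5,"wz":-0.1,"dx":0.024,"dy":-0.0625,"dz":0.095,"hand":-1},{"wx":-0.4,"wy":30.5,"wz":-0.1,"dx":0.024,"dy":-0.0625,"dz":0.095,"hand":-1},{"wx":-0.4,"wy":30.5,"wz":-0.1,"dx":0.024,"dy":-0.0625,"dz":0.095,"hand":-1},{"wx":-0.4,"wy":30.5,"wz":-0.1,"dx":0.024,"dy":-0.0625,"dz":0.095,"hand":-1},{"wx":-0.4,"wy":30.5,"wz":-0.1,"dx":0.024,"dy":-0.0625,"dz":0.095,"hand":-1},{"wx":-0.4,"wy":30.5,"wz":-0.1,"dx":0.024,"dy":-0.0625,"dz":0.095,"hand":-1}]'
python3 - <<'E'
from go import *
where();im,d,c=grab("scene");np.savez("s2.npz",im=im,d=d,**c)
p=cloud(d,c);hsv=cv2.cvtColor(im,cv2.COLOR_RGB2HSV).astype(int)
b=(hsv[...,0]>100)&(hsv[...,0]<130)&(hsv[...,1]>110)&(np.abs(p@TV-.03)<.05)&(p[...,2]>.06)
q=p[b];n,t,z=q@N,q@TV,q[:,2];print(len(q),np.percentile(n,[1,99]),np.percentile(t,[1,99]),np.percentile(z,[1,99]))
for a in np.arange(.58,.70,.02):
    w=np.abs(n-a)<.006
    if w.sum()>8: print(a.round(2),w.sum(),"t",np.percentile(t[w],[3,97]).round(4),"z",np.median(z[w]).round(4))
save("s2.png",cv2.resize(im[190:310,320:480],None,fx=5,fy=5,interpolation=cv2.INTER_CUBIC))
E
```

```text
time: 5.73
tool_pos: [0.6081, 0.1333, 0.1116]
tool_rot: [-0.0, 0.997, 0.082, 0.0]
contact_force: [-0.7, 0.1, -2.1]
gripper_width: 0.131
n,t,z 0.6215 0.0344 0.1116 yaw 9.37 tool z [ 6.e-04  6.e-04 -1.e+00]
365 [0.5862148  0.69386536] [0.02017484 0.04869862] [0.08673354 0.14166329]
0.6 11 t [0.0268 0.0483] z 0.089
0.62 31 t [0.0195 0.0485] z 0.0889
0.64 53 t [0.0212 0.0476] z 0.09
0.66 55 t [0.0222 0.0481] z 0.0902
0.68 29 t [0.0304 0.0393] z 0.1005
```

View pics/s2.png

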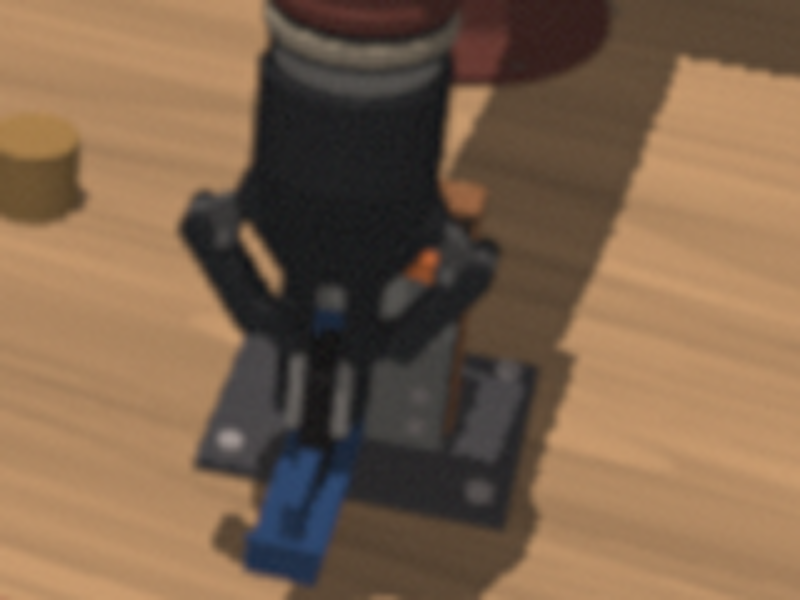

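The view shows the bracket square in front of the strip. Scene depth puts the arm middle at t≈0.034 (tool at 0.0344), so the two cameras agree within 0.5–1 mm. I'll close to just outside the slot at t≈0.0333.

```bash
python3 -m pendant '[{"wx":0,"wy":0,"wz":0,"dx":-0.03,"dy":0.001,"dz":0,"hand":-1},{"wx":0,"wy":0,"wz":0,"dx":-0.05,"dy":0.001,"dz":0,"hand":-1},{"wx":0,"wy":0,"wz":0,"dx":-0.06,"dy":0.001,"dz":0,"hand":-1},{"wx":0,"wy":0,"wz":0,"dx":-0.06,"dy":0.001,"dz":0,"hand":-1},{"wx":0,"wy":0,"wz":0,"dx":-0.06,"dy":0.001,"dz":0,"hand":-1},{"wx":0,"wy":0,"wz":0,"dx":-0.06,"dy":0.001,"dz":0,"hand":-1}]'; python3 -c "
from go import *
where()"
```

```text
time: 6.28
tool_pos: [0.5489, 0.123, 0.1114]
tool_rot: [-0.0, 0.997, 0.082, 0.001]
contact_force: [-0.3, -0.8, -1.6]
gripper_width: 0.131
n,t,z 0.5615 0.0337 0.1114 yaw 9.41 tool z [ 1.3e-03  8.0e-04 -1.0e+00]
```

```bash
python3 -m pendant '[{"wx":0,"wy":0,"wz":0,"dx":-0.002,"dy":0.0003,"dz":0,"hand":-1},{"wx":0,"wy":0,"wz":0,"dx":-0.004,"dy":0.0003,"dz":0,"hand":-1},{"wx":0,"wy":0,"wz":0,"dx":-0.005,"dy":0.0003,"dz":0,"hand":-1},{"wx":0,"wy":0,"wz":0,"dx":-0.006,"dy":0.0003,"dz":0,"hand":-1},{"wx":0,"wy":0,"wz":0,"dx":-0.007,"dy":0.0003,"dz":0,"hand":-1},{"wx":0,"wy":0,"wz":0,"dx":-0.008,"dy":0.0003,"dz":0,"hand":-1},{"wx":0,"wy":0,"wz":0,"dx":-0.008,"dy":0.0003,"dz":0,"hand":-1}]'; python3 -c "
from go import *
where()"
```

```text
time: 6.87
tool_pos: [0.5395, 0.1213, 0.1107]
tool_rot: [-0.0, 0.997, 0.082, -0.0]
contact_force: [0.1, 0.6, -2.1]
gripper_width: 0.134
n,t,z 0.552 0.0335 0.1107 yaw 9.42 tool z [-6.e-04  6.e-04 -1.e+00]
```

No contact, and the lip tip should already be about 4 mm into the slot. Continue gently until the plate touches.

```bash
python3 -m pendant '[{"wx":0,"wy":0,"wz":0,"dx":-0.001,"dy":0,"dz":0,"hand":-1},{"wx":0,"wy":0,"wz":0,"dx":-0.002,"dy":0,"dz":0,"hand":-1},{"wx":0,"wy":0,"wz":0,"dx":-0.003,"dy":0,"dz":0,"hand":-1},{"wx":0,"wy":0,"wz":0,"dx":-0.004,"dy":0,"dz":0,"hand":-1},{"wx":0,"wy":0,"wz":0,"dx":-0.005,"dy":0,"dz":0,"hand":-1},{"wx":0,"wy":0,"wz":0,"dx":-0.006,"dy":0,"dz":0,"hand":-1},{"wx":0,"wy":0,"wz":0,"dx":-0.006,"dy":0,"dz":0,"hand":-1}]'; python3 -c "
from go import *
where()"
```

```text
time: 7.45
tool_pos: [0.5336, 0.1203, 0.1107]
tool_rot: [-0.0, 0.997, 0.082, -0.0]
contact_force: [-0.9, 0.2, -2.1]
gripper_width: 0.13
n,t,z 0.546 0.0335 0.1107 yaw 9.42 tool z [-6.e-04  5.e-04 -1.e+00]
```

```bash
python3 -m pendant '[{"wx":0,"wy":0,"wz":0,"dx":-0.0007,"dy":0,"dz":0,"hand":-1},{"wx":0,"wy":0,"wz":0,"dx":-0.0015,"dy":0,"dz":0,"hand":-1},{"wx":0,"wy":0,"wz":0,"dx":-0.0015,"dy":0,"dz":0,"hand":-1},{"wx":0,"wy":0,"wz":0,"dx":-0.0015,"dy":0,"dz":0,"hand":-1}]';  python3 -m pendant '[{"wx":0,"wy":0,"wz":0,"dx":-0.0007,"dy":0,"dz":0,"hand":-1},{"wx":0,"wy":0,"wz":0,"dx":-0.001,"dy":0,"dz":0,"hand":-1},{"wx":0,"wy":0,"wz":0,"dx":-0.001,"dy":0,"dz":0,"hand":-1},{"wx":0,"wy":0,"wz":0,"dx":-0.001,"dy":0,"dz":0,"hand":-1}]'; python3 -c "
from go import *
where()"
```

```text
time: 7.78
tool_pos: [0.5323, 0.1201, 0.1107]
tool_rot: [-0.0, 0.997, 0.082, -0.0]
contact_force: [-0.0, 0.0, -2.9]
gripper_width: 0.132
time: 8.12
tool_pos: [0.5321, 0.1201, 0.111]
tool_rot: [-0.0, 0.997, 0.082, 0.001]
contact_force: [3.7, 0.0, -3.9]
gripper_width: 0.135
n,t,z 0.5444 0.0334 0.111 yaw 9.42 tool z [ 1.7e-03  9.0e-04 -1.0e+00]
```

Contact with the plate at n≈0.5445 with 4 N, where the face measurement predicted it, so the hook is through. I'll ease off 0.7 mm and start straight down, watching the force.

```bash
python3 -m pendant '[{"wx":0,"wy":0,"wz":0,"dx":0.0007,"dy":0,"dz":0,"hand":-1},{"wx":0,"wy":0,"wz":0,"dx":0.0007,"dy":0,"dz":0.002,"hand":-1},{"wx":0,"wy":0,"wz":0,"dx":0.0007,"dy":0,"dz":0.004,"hand":-1},{"wx":0,"wy":0,"wz":0,"dx":0.0007,"dy":0,"dz":0.004,"hand":-1}]';  python3 -m pendant '[{"wx":0,"wy":0,"wz":0,"dx":0,"dy":0,"dz":0.001,"hand":-1},{"wx":0,"wy":0,"wz":0,"dx":0,"dy":0,"dz":0.002,"hand":-1},{"wx":0,"wy":0,"wz":0,"dx":0,"dy":0,"dz":0.002,"hand":-1},{"wx":0,"wy":0,"wz":0,"dx":0,"dy":0,"dz":0.002,"hand":-1}]'; python3 -c "
from go import *
where()"
```

```text
time: 8.45
tool_pos: [0.5321, 0.12, 0.1065]
tool_rot: [-0.0, 0.997, 0.082, -0.0]
contact_force: [2.5, 0.4, -2.4]
gripper_width: 0.134
time: 8.78
tool_pos: [0.5321, 0.1201, 0.1047]
tool_rot: [-0.0, 0.997, 0.082, -0.0]
contact_force: [2.8, -0.3, -0.8]
gripper_width: 0.129
n,t,z 0.5444 0.0334 0.1047 yaw 9.42 tool z [-2.e-04  6.e-04 -1.e+00]
```

```bash
for i in 1 2; do python3 -m pendant '[{"wx":0,"wy":0,"wz":0,"dx":0,"dy":0,"dz":0.001,"hand":-1},{"wx":0,"wy":0,"wz":0,"dx":0,"dy":0,"dz":0.002,"hand":-1},{"wx":0,"wy":0,"wz":0,"dx":0,"dy":0,"dz":0.002,"hand":-1},{"wx":0,"wy":0,"wz":0,"dx":0,"dy":0,"dz":0.002,"hand":-1}]'; done; python3 -c "
from go import *
where()"
```

```text
time: 9.12
tool_pos: [0.5321, 0.12, 0.1027]
tool_rot: [-0.0, 0.997, 0.082, -0.0]
contact_force: [2.4, 0.3, -1.3]
gripper_width: 0.135
time: 9.45
tool_pos: [0.5323, 0.1196, 0.1011]
tool_rot: [0.0, 0.997, 0.082, 0.0]
contact_force: [2.4, -2.8, 1.1]
gripper_width: 0.131
n,t,z 0.5446 0.033 0.1011 yaw 9.42 tool z [ 1.e-04 -3.e-04 -1.e+00]
```

The catch is engaging, with a lateral push of about -3 N. Continue.

```bash
for i in 1 2; do python3 -m pendant '[{"wx":0,"wy":0,"wz":0,"dx":0,"dy":0,"dz":0.001,"hand":-1},{"wx":0,"wy":0,"wz":0,"dx":0,"dy":0,"dz":0.002,"hand":-1},{"wx":0,"wy":0,"wz":0,"dx":0,"dy":0,"dz":0.002,"hand":-1},{"wx":0,"wy":0,"wz":0,"dx":0,"dy":0,"dz":0.002,"hand":-1}]'; done; python3 -c "
from go import *
where()"
```

```text
time: 9.78
tool_pos: [0.5323, 0.1197, 0.0989]
tool_rot: [0.0, 0.997, 0.082, 0.0]
contact_force: [2.7, -5.1, 3.5]
gripper_width: 0.129
time: 10.12
tool_pos: [0.5323, 0.1197, 0.097]
tool_rot: [0.0, 0.997, 0.082, 0.0]
contact_force: [0.7, -4.5, 3.4]
gripper_width: 0.134
n,t,z 0.5446 0.0331 0.097 yaw 9.43 tool z [ 3.e-04 -2.e-04 -1.e+00]
```

```bash
for i in 1 2 3; do python3 -m pendant '[{"wx":0,"wy":0,"wz":0,"dx":0,"dy":0,"dz":0.001,"hand":-1},{"wx":0,"wy":0,"wz":0,"dx":0,"dy":0,"dz":0.002,"hand":-1},{"wx":0,"wy":0,"wz":0,"dx":0,"dy":0,"dz":0.002,"hand":-1},{"wx":0,"wy":0,"wz":0,"dx":0,"dy":0,"dz":0.002,"hand":-1}]'; done; python3 -c "
from go import *
where()"
```

```text
time: 10.45
tool_pos: [0.5322, 0.1195, 0.094]
tool_rot: [0.0, 0.997, 0.082, 0.0]
contact_force: [4.0, -5.2, -0.7]
gripper_width: 0.133
time: 10.78
tool_pos: [0.5322, 0.1195, 0.0921]
tool_rot: [0.0, 0.997, 0.082, 0.0]
contact_force: [3.7, -5.2, -0.0]
gripper_width: 0.132
time: 11.12
tool_pos: [0.532, 0.1204, 0.0898]
tool_rot: [-0.001, 0.997, 0.082, 0.0]
contact_force: [4.8, -1.5, -3.9]
gripper_width: 0.132
n,t,z 0.5444 0.0338 0.0898 yaw 9.41 tool z [ 1.0e-04  1.5e-03 -1.0e+00]
```

The lateral force dropped, so the catch has probably snapped out. I'll take 1 mm steps to seat the neck.

```bash
for i in 1 2; do python3 -m pendant '[{"wx":0,"wy":0,"wz":0,"dx":0,"dy":0,"dz":0.0005,"hand":-1},{"wx":0,"wy":0,"wz":0,"dx":0,"dy":0,"dz":0.001,"hand":-1},{"wx":0,"wy":0,"wz":0,"dx":0,"dy":0,"dz":0.001,"hand":-1}]'; done; python3 -c "
from go import *
where()"
```

```text
time: 11.37
tool_pos: [0.532, 0.1206, 0.0895]
tool_rot: [-0.001, 0.997, 0.082, -0.0]
contact_force: [3.7, 1.0, -2.3]
gripper_width: 0.131
time: 11.62
tool_pos: [0.532, 0.1204, 0.0888]
tool_rot: [-0.001, 0.997, 0.082, -0.0]
contact_force: [3.3, 1.5, -0.2]
gripper_width: 0.132
n,t,z 0.5444 0.0338 0.0888 yaw 9.41 tool z [-3.0e-04  1.4e-03 -1.0e+00]
```

```bash
for i in 1 2; do python3 -m pendant '[{"wx":0,"wy":0,"wz":0,"dx":0,"dy":0,"dz":0.0005,"hand":-1},{"wx":0,"wy":0,"wz":0,"dx":0,"dy":0,"dz":0.0007,"hand":-1},{"wx":0,"wy":0,"wz":0,"dx":0,"dy":0,"dz":0.0007,"hand":-1}]'; done; python3 -c "
from go import *
where()"
```

```text
time: 11.87
tool_pos: [0.5322, 0.1204, 0.0886]
tool_rot: [-0.001, 0.997, 0.082, -0.0]
contact_force: [2.1, 2.0, 2.9]
gripper_width: 0.13
time: 12.12
tool_pos: [0.5323, 0.1204, 0.0885]
tool_rot: [-0.001, 0.997, 0.082, -0.0]
contact_force: [0.2, 2.4, 7.2]
gripper_width: 0.129
n,t,z 0.5447 0.0337 0.0885 yaw 9.41 tool z [-3.0e-04  1.2e-03 -1.0e+00]
```

Seated firmly: z holds at 0.0885 while the force rises to about 9 N. I'll unload, open, and rise clear.

```bash
python3 -m pendant '[{"wx":0,"wy":0,"wz":0,"dx":0,"dy":0,"dz":-0.001,"hand":-1},{"wx":0,"wy":0,"wz":0,"dx":0,"dy":0,"dz":-0.0017,"hand":-1},{"wx":0,"wy":0,"wz":0,"dx":0,"dy":0,"dz":-0.0017,"hand":-0.5},{"wx":0,"wy":0,"wz":0,"dx":0,"dy":0,"dz":-0.0017,"hand":0},{"wx":0,"wy":0,"wz":0,"dx":0,"dy":0,"dz":-0.0017,"hand":0},{"wx":0,"wy":0,"wz":0,"dx":0,"dy":0,"dz":-0.0017,"hand":0},{"wx":0,"wy":0,"wz":0,"dx":0,"dy":0,"dz":-0.0017,"hand":0}]'
python3 -m pendant '[{"wx":0,"wy":0,"wz":0,"dx":0,"dy":0,"dz":-0.02,"hand":0},{"wx":0,"wy":0,"wz":0,"dx":0,"dy":0,"dz":-0.05,"hand":0},{"wx":0,"wy":0,"wz":0,"dx":0.03,"dy":0,"dz":-0.09,"hand":0},{"wx":0,"wy":0,"wz":0,"dx":0.06,"dy":0.03,"dz":-0.13,"hand":0},{"wx":0,"wy":0,"wz":0,"dx":0.08,"dy":0.07,"dz":-0.15,"hand":0},{"wx":0,"wy":0,"wz":0,"dx":0.08,"dy":0.11,"dz":-0.15,"hand":0},{"wx":0,"wy":0,"wz":0,"dx":0.08,"dy":0.15,"dz":-0.15,"hand":0},{"wx":0,"wy":0,"wz":0,"dx":0.08,"dy":0.19,"dz":-0.15,"hand":0},{"wx":0,"wy":0,"wz":0,"dx":0.08,"dy":0.19,"dz":-0.15,"hand":0}]'
python3 - <<'E'
from go import *
where();im,d,c=grab("scene");np.savez("s3.npz",im=im,d=d,**c)
p=cloud(d,c);hsv=cv2.cvtColor(im,cv2.COLOR_RGB2HSV).astype(int)
b=(hsv[...,0]>100)&(hsv[...,0]<130)&(hsv[...,1]>110)&(np.abs(p@TV-.03)<.05)&(p[...,2]>.04)
q=p[b];n,t,z=q@N,q@TV,q[:,2];print(len(q),np.percentile(n,[1,99]),np.percentile(t,[1,99]),np.percentile(z,[1,99]))
for a in np.arange(.54,.62,.02):
    w=np.abs(n-a)<.006
    if w.sum()>8: print(a.round(2),w.sum(),"t",np.percentile(t[w],[3,97]).round(4),"z",np.median(z[w]).round(4))
save("s3.png",cv2.resize(im[215:305,345:465],None,fx=6.6,fy=6.6,interpolation=cv2.INTER_CUBIC))
for th in ["jar","parts_bin","spacer"]: print(th,[np.round(x["position"],3).tolist() for x in finder.look_for("scene",th)[:2]])
E
```

```text
time: 12.7
tool_pos: [0.5315, 0.1199, 0.0885]
tool_rot: [-0.0, 0.997, 0.082, -0.001]
contact_force: [0.5, 0.1, 0.6]
gripper_width: 0.5
time: 13.45
tool_pos: [0.6428, -0.059, 0.2394]
tool_rot: [0.001, 0.997, 0.08, 0.0]
contact_force: [-0.0, 0.9, 0.1]
gripper_width: 0.501
n,t,z 0.6251 -0.161 0.2394 yaw 9.23 tool z [ 3.0e-04 -1.5e-03 -1.0e+00]
445 [0.5065246  0.61687967] [0.01973611 0.04795018] [0.06084698 0.12067928]
0.54 20 t [0.0199 0.0461] z 0.065
0.56 43 t [0.0213 0.0476] z 0.0657
0.58 40 t [0.0209 0.0475] z 0.0647
0.6 43 t [0.0247 0.0478] z 0.074
jar [[0.698, 0.318, 0.056]]
parts_bin [[0.739, 0.029, 0.018]]
spacer [[0.359, -0.126, 0.038], [0.74, 0.027, 0.017]]
```

View pics/s3.png

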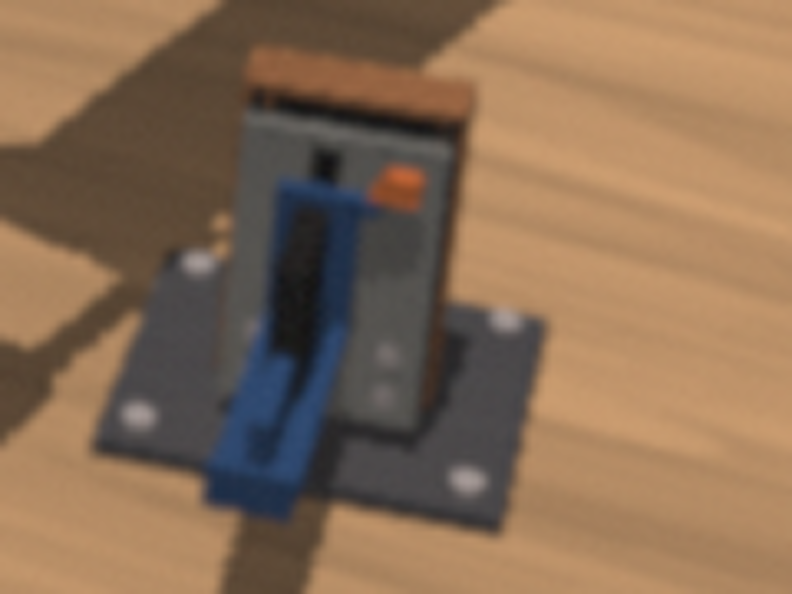

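The picture shows the bracket flat on the strip, with the ear at (372,208) tucked under the orange catch at (400,188). I'll compare the catch pixels with the start picture and, if they are unchanged, hand in.

Run:
```python
from face import ld
from h import *
r=[]
for n in ["scene","s3"]:
    im=ld(n)[0][225:260,385:420];h=cv2.cvtColor(im,cv2.COLOR_RGB2HSV).astype(int)
    w=((h[...,0]<12)&(h[...,1]>170)&(h[...,2]>110)).astype(float);v,u=np.mgrid[0:35,0:35]
    v_=[w.sum(),(w*u).sum()/w.sum(),(w*v).sum()/w.sum(),u[w>0].min(),u[w>0].max()];print(n,np.round(v_,2));r.append(v_)
if abs(r[0][1]-r[1][1])<.6: print("handing in");print(job.job_done())
```

```text
scene [20. 20. 18. 17. 22.]
s3 [18.   20.17 17.83 18.   22.  ]
handing in
the job is handed in; nothing more can be done
None
```

I put the blue bracket nearest the base into the slot, pressed it home and let go of it. I then moved the arm clear and handed the job in at about 13.6 s of the 64 s allowed. No verdict is reported on hand-in.

**Insertion:** The hook went through about 22 mm above home without touching the slot's sides. The plate touched the strip at about 4 N. The catch pushed back sideways at about 5 N while the ear passed, then that force dropped. Wrist force never went above about 10 N in any reading. I had no direct reading of the force between bracket and upright.

**Last checks:**
- **Bracket:** In the scene camera the grip point is at about z 103–104 mm. The tool held its height as I pressed to about 9 N, so the bracket is seated flat and square on the strip.
- **Catch:** The ear sits under it, and the catch is where it was at the start to within 0.2 pixel (about 0.4 mm).
- **Jar, bin and spacer:** Each was found within about 5 mm of its start, within the finder's accuracy.

**Disagreements:**
- The wrist and scene cameras differed by about 1 mm on the slot's sideways position and about 1.5 mm on the face's distance. I aimed between them sideways and found the face by touch.
- My first move was refused because its rows lacked some fields. No time passed.

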